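# Refit the microinjector handwheel and prime it

### The job

Get the microinjector drive ready: take the handwheel with the square hub and square bore, line it up with the square spindle on the white drive unit and lower it (do not let it drop) until it sits fully home on the spindle's collar, and let go of it. Then prime the drive by pressing the black spring plunger beside the spindle down to its stop and letting it come all the way back up. Leave the round-bored wheel and everything else on the bench where it is.

Things in the scene. Friction and masses are not known exactly. Their poses are not given: they have to be found in the camera images.
- wheel: Handwheel to fit, lying flat, about 0.22 kg: black rim 90 mm across, 10 mm wide, 14 mm high; four aluminium spokes; aluminium hub of square outline 44 x 44 mm, 55 mm tall (41 mm above the rim), with a square 27 x 27 mm bore right through. Origin: centre of the underside, on the bore's axis; z up; x and y parallel to the flats of hub and bore (quarter turns are alike).
- round_wheel: The other handwheel, not wanted: same rim and height, but a round hub of 44 mm diameter with a round 18 mm bore. Origin: centre of the underside.
- drive: The microinjector drive, fixed to the bench: a white block 120 mm (x) x 220 mm (y) x 50 mm tall. Origin: centre of its underside. The spindle stands on its top at local y = +55 mm, the plunger at local y = -60 mm, both at local x = 0.
- spindle_seat (a point): Seat of the wheel's underside centre: on the spindle's axis, on top of its round steel collar (42 mm across), 58 mm above the bench. z up; x and y parallel to the sides of the square steel spindle (24 x 24 mm: 1.5 mm of play all round in the bore), which rises 40 mm above this point, its top 7 mm tapering to 14 x 14 mm. It turns stiffly about z (0.12 N m).
- spindle (a joint): Turning angle of the spindle on the drive, rad: 0 when its sides are parallel to those of the drive, counter-clockwise from above positive; ends at +-1.5.
- plunger (a joint): How far the spring plunger is pressed, m: 0 = up, 0.016 = down at its stop. The spring takes 3 N at the start and 8 N at the stop.
- plunger_top (a point): Centre of the top face of the plunger's round black head (36 mm across, 13 mm thick), 105 mm above the bench when up; moves straight down. The head stands on a thin stem over an aluminium barrel 42 mm across, whose top is 76 mm above the bench; at the stop its underside meets the barrel.
- bottle: Amber bottle, 50 mm diameter, 110 mm tall. Origin: centre of its underside.
- timer: White flat bench timer, 65 x 100 x 18 mm. Origin: centre of its underside.
- mouse: Black computer mouse, 110 x 60 x 28 mm. Origin: centre of its underside.
- dishes: Stack of three round dishes, 90 mm diameter, 45 mm tall. Origin: centre of its underside.
- screwdriver: Screwdriver lying on the bench, 200 mm long along its x, black handle to -x.

How it is judged:
By the outcome, as a careful person would: the job done as asked, in the order asked, and still so for the second after the job is handed in, with the robot touching nothing.
It also fails if it takes over 54 s, if anything falls off the work surface, if the arm or the gripper's body presses on something with over 40 N, if the wrist force passes 120 N, or if a joint passes its speed limit or range.

### The arm

A 6-joint arm with a two-finger parallel gripper is mounted at the origin on the work surface. World frame = base frame: x ahead of the robot, y to its left, z up, the work surface at z = 0. Lengths are in mm, angles in degrees, forces in N, time in s.
With the tool pointing down it reaches from about 275 to 875 mm from the base axis. Payload 12.5 kg.
Tool frame: the origin (TCP) lies where the fingers leave the gripper's body, on its centre line; the fingertips stand 73 mm ahead of it and the grasp point (between the pads) lies 54 mm ahead of it (r.grip_point_offset is the z of the grasp point in the tool frame, in mm); z points along the fingers, y is the line along which they close (so a half turn about z gives the same grasp; the last joint's range is limited). The gripper opens to 85 mm and grips with 20 to 120 N. Pads are 22 mm wide; open, the fingers measure 114 mm over their backs; the gripper's body (76 mm by 85 mm) begins 54 mm behind the grasp point. The pads swing forward as they close: fully open they stand 13 mm farther back than shut.
Start: joints at [-76.925, 20.094, 94.641, -0, 65.266, -4.847], TCP at [169.268, -523.291, 303.89] pointing down, gripper open.
Joint ranges: [-157.81, 157.81], [-45, 120.19], [0.68, 151.7], [-89.99, 269.99], [4.06, 180], [-164.3, 164.3]. Speed limits (degrees/s): [127.2, 127.2, 159.86, 180, 180, 180].

### API

Orientations are given as [roll, pitch, yaw] about the fixed x, y, z axes, in that order (R = Rz(yaw) Ry(pitch) Rx(roll)).
In Python, from workcell import r gives the robot as it stands. The module is installed in compiled form; this text tells all that it offers.
- The arm moves only by the tool step_arm, never from a script. Its argument "steps" is a list of rows, each a list of 3 entries, a list of its own where there are three numbers: the shift along the tool's x, y, z in cm, then the turn, a rotation vector about the tool's x, y, z in degrees, then the opening, from 0 (shut) to 1 (fully open). In form: [[[x, y, z], [wx, wy, wz], hand], ...]. A call has 1 to 12 rows; each row shifts and turns the commanded pose from where the row before left it, along the tool's axes as they then stand; what a row does not reach is not made up. A row lasts 1/8 s, in which the tool goes at most 62.5 mm and 10.7 degrees, less where a joint would pass 70% of its speed; a pose out of reach is approached as far as the arm can. A call with a gripper value outside its range is refused whole. The fingers move at their own pace and stop on an object; the grip force is fixed at half the most. Time passes only in rows, so rows that do not move let the fingers close. It gives the time, the measured TCP pose, the force, the opening and the grip force at its end, in the units of the state.
- r.sense(): the state, without advancing time (a new reading comes with each control period).
- r.snapshot(name): name is "scene" or "top"; returns the picture (420x560x3 uint8, red, green, blue); there is no depth.
- r.get_calibration(name): a dict with "fx", "fy", "cx", "cy" (pixels), "k1" (the pictures are not rectified: a ray, as slopes to the right and down, at radius r is drawn at 1 + k1 r^2 times it, then the intrinsics apply), "world_to_cam" (4x4, takes a point from world to camera coordinates). Camera axes: x right, y down, z forward; pixel columns grow to the right and rows downward; lengths in mm; the calibration is good to about 2 mm. A picture is of the moment at which its call begins. get_calibration takes no time and is no camera call.
- r.sign_off(): hands the job in; it is judged then, once.
Trained networks look in the newest picture that a camera, given by its name, has taken for a name from the list of things; names that differ only in an ending like _2 or _b are one class to them, and where a whole thing is asked for, a point or a joint stands for the part that bears it (a point fixed in the world has none). Each returns a list of dicts, best first, with "conf" (0 to 1); they miss things now and then, are a little off and sometimes report something else, mostly with a low value. They report only what shows in the picture. A call takes as long as a camera call.
- r.recognise(camera, label): "extent" ([left, top, right, bottom] in pixels, round what is visible of it).
The state is a dict: "time": time; "q": joint angles; "joint_velocities": joint speeds; "joint_torque": joint torques, N m; "ee_pos": TCP position; "tool_rot": TCP orientation; "ft_force": force on the tool from outside, world axes, zero at the start; "ft_torque": the same for the moment, N m; "gripper_width": finger opening in mm; "gripper_force": force on a finger pad.
Only numpy, scipy, OpenCV 4.12 (cv2) and the standard library are available. Lean on these libraries where they do the work, as an engineer would, in place of code of your own. Each camera call takes 0.05 s, during which the arm holds its last target. There are 200 camera calls.

## Working session

There is one attempt and no reset: what is moved stays moved. The work goes in short steps, Python scripts to look and compute and a tool call to move; the robot and the scene stay as the last step left them, time stands still between calls to the robot, and variables do not carry over. Pictures are saved under pics/ and viewed, at most 10 in all, crops included, and the job is handed in when it is done.

Besides the shell and the picture viewer there is one more tool, called after "Request:" by a JSON object that holds its "name" and its "arguments". step_arm: Moves the arm, as the interface text tells. Its arguments: {"type":"object","properties":{"steps":{"type":"array"}},"required":["steps"]}

```bash
mkdir -p pics; python3 - <<'E'
from workcell import r
import cv2,numpy as np
for c in("scene","top"):
    im=r.snapshot(c); cv2.imwrite(f"pics/{c}0.png",im[:,:,::-1])
    k=r.get_calibration(c); print(c,{a:(np.round(b,3).tolist()) for a,b in k.items()})
    for l in("wheel","round_wheel","drive","spindle","plunger"):
        print(l,[(np.round(d["extent"]).tolist(),round(d["conf"],2)) for d in r.recognise(c,l)[:3]])
s=r.sense();print(s["time"],s["ee_pos"],s["tool_rot"],s["gripper_width"])
E
```

```text
scene {'fx': 429.792, 'fy': 429.792, 'cx': 278.37, 'cy': 211.076, 'k1': 0.038, 'world_to_cam': [[0.612, 0.791, -0.015, -276.163], [0.524, -0.419, -0.742, -225.925], [-0.593, 0.446, -0.671, 1406.621], [0.0, 0.0, 0.0, 1.0]]}
wheel [([303.0, 177.0, 338.0, 211.0], 0.96), ([249.0, 246.0, 266.0, 260.0], 0.19)]
round_wheel [([376.0, 190.0, 413.0, 221.0], 0.82)]
drive [([232.0, 240.0, 337.0, 304.0], 0.62)]
spindle [([302.0, 243.0, 318.0, 264.0], 0.78)]
plunger [([252.0, 244.0, 263.0, 263.0], 0.48)]
top {'fx': 465.707, 'fy': 465.707, 'cx': 276.937, 'cy': 212.138, 'k1': -0.129, 'world_to_cam': [[0.001, -1.0, -0.021, -58.237], [-0.996, 0.0, -0.084, 530.351], [0.084, 0.021, -0.996, 1202.51], [0.0, 0.0, 0.0, 1.0]]}
wheel [([190.0, 214.0, 226.0, 252.0], 0.59)]
round_wheel [([146.0, 161.0, 179.0, 191.0], 0.76)]
drive [([253.0, 141.0, 349.0, 216.0], 0.96)]
spindle [([271.0, 157.0, 289.0, 176.0], 0.57)]
plunger [([315.0, 177.0, 329.0, 191.0], 0.56)]
0.6 [ 169.25154715 -523.30387392  303.92018487] [ 1.79996677e+02 -4.08304925e-04  1.79190279e+01] 85.2212303765558
```

View pics/scene0.png

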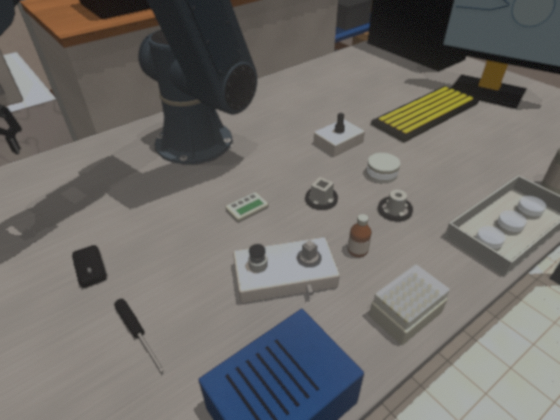

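View pics/top0.png

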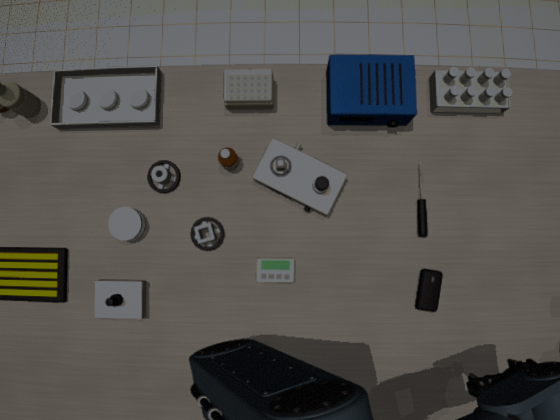

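The scene view shows the square-hubbed wheel at about (321,193), and the drive at (285,270) with the spindle on its right at (310,252). In the top view the wheel is at (207,233), the spindle at (280,166), the plunger at (322,184) and the round wheel at (163,176).

```bash
cat > h.py <<'E'
from workcell import r
import cv2,numpy as np
def cal(c):
    k=r.get_calibration(c); return k,np.array(k["world_to_cam"])
def proj(c,P):
    k,T=cal(c); p=np.atleast_2d(P)@T[:3,:3].T+T[:3,3]; s=p[:,:2]/p[:,2:]
    s=s*(1+k["k1"]*(s**2).sum(1,keepdims=True))
    return s*[k["fx"],k["fy"]]+[k["cx"],k["cy"]]
def back(c,uv,z):
    k,T=cal(c); s0=(np.array(uv,float)-[k["cx"],k["cy"]])/[k["fx"],k["fy"]]; s=s0.copy()
    for _ in range(20): s=s0/(1+k["k1"]*(s@s))
    R=T[:3,:3]; o=-R.T@T[:3,3]; d=R.T@np.array([s[0],s[1],1.]); return o+d*(z-o[2])/d[2]
E
python3 - <<'E'
from h import *
a=cv2.imread("pics/top0.png");b=cv2.imread("pics/scene0.png")
def crop(im,x,y,w,h): return cv2.resize(im[y:y+h,x:x+w],(400,300),interpolation=cv2.INTER_CUBIC)
o=np.vstack([np.hstack([crop(a,180,210,56,42),crop(a,244,134,120,90)]),np.hstack([crop(b,294,170,56,42),crop(b,226,232,120,90)])])
cv2.imwrite("pics/crop0.png",o)
print(back("top",(206,232),55),back("top",(280,165),98),back("top",(322,183),105))
E
```

```text
[476.55038368 123.13348241  55.        ] [641.64607405 -67.11177827  98.        ] [ 595.27764872 -170.61566566  105.        ]
```

View pics/crop0.png

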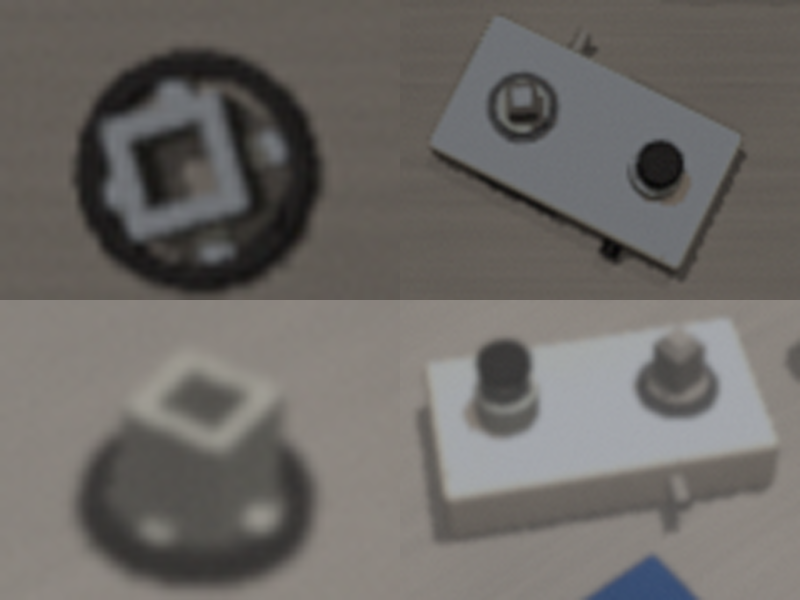

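The crops show the hub's top square clearly, rotated by about 16° in the top view. All four drive top corners are visible, and the spindle stands in its collar. Next I fit the poses and take a closer look at the spindle.

```bash
cat > fit.py <<'E'
from h import *
from scipy.optimize import least_squares
def pix(c,x0,y0,s): return (np.array(c,float)+.5)/s-.5+[x0,y0]
def sq(p,hx,hy,z):
    a=p[2]; R=np.array([[np.cos(a),-np.sin(a)],[np.sin(a),np.cos(a)]])
    q=np.array([[hx,hy],[-hx,hy],[-hx,-hy],[hx,-hy]])@R.T+p[:2]
    return np.c_[q,np.full(4,z)]
def match(A,B):
    from scipy.optimize import linear_sum_assignment
    D=np.linalg.norm(A[:,None]-B[None],axis=2); i,j=linear_sum_assignment(D); return (A[i]-B[j]).ravel()
def fit(obs,hx,hy,z,p0):
    f=lambda p:np.concatenate([match(proj(c,sq(p,hx,hy,z)),o) for c,o in obs])
    s=least_squares(f,p0,x_scale=[1,1,.01],diff_step=1e-4); return s.x[:2].round(2),np.degrees(s.x[2]).round(2),s.fun.round(2)
E
python3 - <<'E'
from fit import *
s=400/56
wt=pix([(100,125),(217,92),(250,205),(137,240)],180,210,s); ws=pix([(190,48),(285,98),(217,152),(125,105)],294,170,s)
for o in ([("top",wt)],[("scene",ws)],[("top",wt),("scene",ws)]): print("wheel",fit(o,22,22,55,[476,123,.25]))
s=400/120
dt=pix([(97,14),(342,136),(277,268),(30,146)],244,134,s); ds=pix([(30,62),(335,20),(377,143),(50,200)],226,232,s)
for o in ([("top",dt)],[("scene",ds)],[("top",dt),("scene",ds)]):
    f=fit(o,60,110,50,[620,-110,-.45]); print("drive",f)
    p,a=f[0],np.radians(f[1]); y=np.array([-np.sin(a),np.cos(a)]); print("spindle",p+55*y,"plunger",p-60*y)
for c,uv in(("top",(280,165)),("scene",(310,252))):
    im=cv2.imread(f"pics/{c}0.png"); x,y=uv[0]-14,uv[1]-14
    cv2.imwrite(f"pics/sp_{c}.png",cv2.resize(im[y:y+28,x:x+28],(400,400),interpolation=cv2.INTER_CUBIC))
cv2.imwrite("pics/sp.png",np.hstack([cv2.imread("pics/sp_top.png"),cv2.imread("pics/sp_scene.png")]))
E
```

```text
wheel (array([474.67, 127.79]), np.float64(17.2), array([ 0.1 , -0.01, -0.29,  0.28,  0.21,  0.15, -0.02, -0.43]))
wheel (array([474.19, 131.22]), np.float64(11.83), array([ 0.25, -0.41,  0.22,  0.21, -0.51,  0.05,  0.04,  0.13]))
wheel (array([474.87, 129.04]), np.float64(15.09), array([-0.16, -0.48, -1.16, -0.01, -0.5 ,  0.46, -0.12, -0.29, -0.31,
       -0.38, -0.86,  0.69, -0.85,  0.9 ,  0.26,  0.54]))
drive (array([ 622.48, -116.77]), np.float64(-26.69), array([-0.75, -1.05, -1.56, -0.05,  0.68,  1.38,  1.62, -0.37]))
spindle [647.1839688  -67.63026124] plunger [ 595.53021586 -170.37698774]
drive (array([ 626.38, -114.2 ]), np.float64(-27.06), array([ 2.71,  0.85,  0.31, -1.53, -1.63, -0.39, -1.44,  0.07]))
spindle [651.40078208 -65.22081601] plunger [ 599.08460137 -167.63183708]
drive (array([ 624.62, -115.15]), np.float64(-26.89), array([-1.23, -1.94, -2.18, -1.03, -0.1 ,  0.64,  0.99, -1.02,  1.84,
        0.43, -0.61, -1.86, -2.47, -0.53, -2.19, -0.12]))
spindle [649.49534799 -66.09679356] plunger [ 597.48325674 -168.66258885]
```

View pics/sp.png

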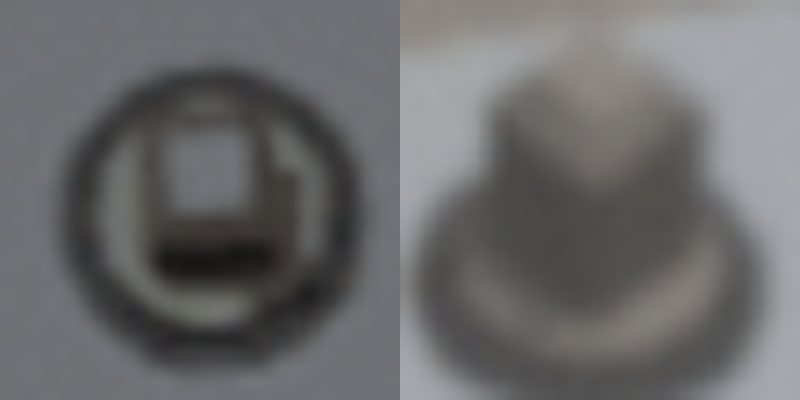

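Top view: the spindle's cap is a near-square with corners at about (168,128) to (250,212) in the left half of the crop, so its yaw is close to 0. Its centre is near pixel (280.2,162.4), which gives about (648,-67). I go to hover over the wheel.

```bash
cat >> h.py <<'E'
from scipy.spatial.transform import Rotation as Ro
def to(x,y,z,yaw=None):
    s=r.sense(); R=Ro.from_euler("xyz",s["tool_rot"],degrees=True); d=R.inv().apply(np.array([x,y,z])-s["ee_pos"])/10
    Rt=Ro.from_euler("xyz",[180,0,s["tool_rot"][2] if yaw is None else yaw],degrees=True)
    print("pose",np.round(s["ee_pos"],1),np.round(s["tool_rot"],2),"shift cm",d.round(3),"turn",(R.inv()*Rt).as_rotvec(degrees=True).round(2),"w",round(s["gripper_width"],1),"F",np.round(s["ft_force"],1),"t",round(s["time"],2))
E
python3 - <<'E'
from h import *
to(474.6,129.3,200,15)
print(back("top",(280.16,162.43),98))
E
```

```text
pose [ 169.3 -523.3  303.9] [180.    -0.    17.92] shift cm [ 49.132 -52.701  10.389] turn [ 0.   -0.    2.92] w 85.2 F [ 0.7 -1.1  1.1] t 0.6
[648.13816654 -67.50620353  98.        ]
```

Request:
{"name": "step_arm", "arguments": {"steps": [[[2.73,-2.93,0.58],[0,0,0],1],[[2.73,-2.93,0.58],[0,0,0],1],[[2.73,-2.93,0.58],[0,0,0],1],[[2.73,-2.93,0.58],[0,0,0],1],[[2.73,-2.93,0.58],[0,0,0],1],[[2.73,-2.93,0.58],[0,0,0],1],[[2.73,-2.93,0.58],[0,0,0],1],[[2.73,-2.93,0.58],[0,0,0],1],[[2.73,-2.93,0.58],[0,0,0],1],[[2.73,-2.93,0.58],[0,0,0],1],[[2.73,-2.93,0.58],[0,0,0],1],[[2.73,-2.93,0.58],[0,0,0],1]]}}

```text
time: 2.1
ee_pos: [373.3, -86.7, 234.4]
tool_rot: [180.0, -0.0, 17.9]
ft_force: [1.3, -0.6, 0.3]
gripper_width: 85.3
gripper_force: 0.0
```

Request:
{"name": "step_arm", "arguments": {"steps": [[[2.73,-2.93,0.58],[0,0,0],1],[[2.73,-2.93,0.58],[0,0,0],1],[[2.73,-2.93,0.58],[0,0,0],1],[[2.73,-2.93,0.58],[0,0,0],1],[[2.73,-2.93,0.58],[0,0,0],1],[[2.7,-2.9,0.53],[0,0,0],1],[[0,0,0],[0,0,2.9],1],[[0,0,0],[0,0,0],1]]}}

```text
time: 3.1
ee_pos: [474.3, 129.6, 199.9]
tool_rot: [-180.0, 0.0, 15.1]
ft_force: [0.1, -0.7, 0.3]
gripper_width: 85.4
gripper_force: 0.0
```

```bash
python3 - <<'E'
from h import *
to(474.6,129.3,97,15)
E
```

```text
pose [474.3 129.6 199.9] [-1.800e+02  1.000e-02  1.507e+01] shift cm [ 0.024  0.037 10.289] turn [-0.    0.01  0.07] w 85.4 F [ 0.1 -0.7  0.3] t 3.1
```

Request:
{"name": "step_arm", "arguments": {"steps": [[[0,0,2.5],[0,0,0],1],[[0,0,2.5],[0,0,0],1],[[0,0,2.5],[0,0,0],1],[[0,0,1.8],[0,0,0],1],[[0,0,1.0],[0,0,0],1],[[0,0,0],[0,0,0],0.6],[[0,0,0],[0,0,0],0.45],[[0,0,0],[0,0,0],0.3],[[0,0,0],[0,0,0],0.3],[[0,0,0],[0,0,0],0.3],[[0,0,0],[0,0,0],0.3]]}}

```text
time: 4.47
ee_pos: [474.8, 129.4, 98.0]
tool_rot: [180.0, -0.1, 15.0]
ft_force: [-0.8, -0.5, 6.0]
gripper_width: 42.9
gripper_force: 61.7
```

Request:
{"name": "step_arm", "arguments": {"steps": [[[0,0,-0.5],[0,0,0],0.3],[[0,0,-1.5],[0,0,0],0.3],[[0,0,-3],[0,0,0],0.3],[[0,0,-3],[0,0,0],0.3],[[0,0,-3],[0,0,0],0.3],[[0,0,-3],[0,0,0],0.3],[[0,0,0],[0,0,5],0.3],[[0,0,0],[0,0,5],0.3],[[0,0,0],[0,0,5],0.3],[[0,0,0],[0,0,0],0.3]]}}

```text
time: 5.72
ee_pos: [474.2, 129.3, 237.8]
tool_rot: [-180.0, -0.0, 0.1]
ft_force: [-0.6, -0.2, -1.9]
gripper_width: 43.0
gripper_force: 61.3
```

```bash
python3 - <<'E'
from h import *
to(649,-66.5,238,0)
E
```

```text
pose [474.2 129.3 237.8] [-1.7999e+02 -4.0000e-02  6.0000e-02] shift cm [ 1.7457e+01  1.9603e+01 -9.0000e-03] turn [-0.01 -0.04  0.06] w 43.0 F [-0.6 -0.2 -1.9] t 5.72
```

Request:
{"name": "step_arm", "arguments": {"steps": [[[2.5,2.8,0],[0,0,0],0.3],[[2.5,2.8,0],[0,0,0],0.3],[[2.5,2.8,0],[0,0,0],0.3],[[2.5,2.8,0],[0,0,0],0.3],[[2.5,2.8,0],[0,0,0],0.3],[[2.5,2.8,0],[0,0,0],0.3],[[2.45,2.8,0],[0,0,0],0.3],[[0,0,1.5],[0,0,0],0.3],[[0,0,0],[0,0,0],0.3],[[0,0,0],[0,0,0],0.3]]}}

```text
time: 6.98
ee_pos: [648.5, -65.8, 222.3]
tool_rot: [-180.0, 0.0, 0.1]
ft_force: [0.0, -0.1, -1.6]
gripper_width: 42.9
gripper_force: 61.3
```

```bash
python3 - <<'E'
from h import *
to(649,-66.5,230,0)
o=[]
for c in("scene","top"):
    im=r.snapshot(c)[:,:,::-1]; cv2.imwrite(f"pics/{c}1.png",im)
    p=proj(c,[[649,-66.5,115]])[0]; print(c,p); x,y=(p-[25,30]).astype(int); print(x,y)
    o.append(cv2.resize(im[y:y+60,x:x+50].copy(),(400,480),interpolation=cv2.INTER_CUBIC))
cv2.imwrite("pics/c1.png",np.hstack(o))
E
```

```text
pose [648.5 -65.8 222.3] [-1.7999e+02  2.0000e-02  1.0000e-01] shift cm [ 0.048  0.068 -0.771] turn [-0.01  0.02  0.1 ] w 42.9 F [ 0.  -0.1 -1.6] t 6.97
scene [309.54953669 237.70137292]
284 207
top [279.64974174 160.77176659]
254 130
```

View pics/c1.png

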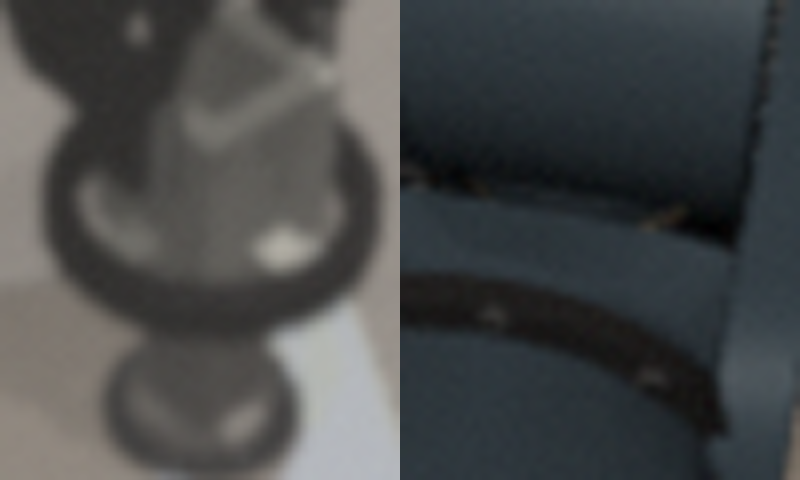

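The left half shows the held wheel, its rim spanning columns 43–380 with its bottom edge at 338, above the base ring at columns 104–299. The top view is blocked by the arm. I check the offset numerically against the scene camera.

```bash
python3 - <<'E'
from h import *
from scipy.optimize import least_squares
t=np.linspace(0,2*np.pi,361)
circ=lambda p,R,z:np.c_[p[0]+R*np.cos(t),p[1]+R*np.sin(t),np.full(361,z)]
def sil(p,R,zs):
    q=np.vstack([proj("scene",circ(p,R,z)) for z in zs]); return np.array([q[:,0].min(),q[:,0].max(),q[:,1].max()])
px=lambda v,o,s:(v+.5)/s-.5+o
obs=np.array([px(43,284,8),px(380,284,8),px(338,207,8)])
for z in(123,124.3,126):
    s=least_squares(lambda p:sil(p,45,(z,z+14))-obs,[648,-66]);print("rim",z,s.x.round(1),s.fun.round(2))
obs=np.array([px(104,284,8),px(299,284,8),px(472,207,8)])
for z in(50,53):
    s=least_squares(lambda p:sil(p[:2],p[2],(50,z))-obs,[648,-66,28]);print("ring",z,s.x.round(1),s.fun.round(2))
# spindle in scene0: edges and top corner
for a in(-6,0,6):
  for p in((648.3,-66),):
    th=np.radians(a+45+90*np.arange(4)); f=lambda h,z:np.c_[p[0]+h*2**.5*np.cos(th),p[1]+h*2**.5*np.sin(th),np.full(4,z)]
    for h,z in((7,98),(12,91),(12,58)): print(a,z,((proj("scene",f(h,z))-[296,238]+.5)*14.286-.5).round().tolist(), ((proj("top",f(h,z))-[266,151]+.5)*14.286-.5).round().tolist())
E
```

```text
rim 123 [644.8 -62.8] [-0.41  0.4  -0.04]
rim 124.3 [645.7 -63.6] [-0.45  0.44 -0.04]
rim 126 [646.8 -64.7] [-0.5   0.49 -0.05]
ring 50 [645.  -62.6  27.2] [0. 0. 0.]
ring 53 [645.  -62.7  27.1] [0. 0. 0.]
-6 98 [[261.0, 87.0], [208.0, 31.0], [131.0, 67.0], [184.0, 124.0]] [[165.0, 126.0], [156.0, 204.0], [236.0, 212.0], [244.0, 134.0]]
-6 91 [[305.0, 127.0], [214.0, 30.0], [84.0, 91.0], [174.0, 190.0]] [[140.0, 103.0], [126.0, 237.0], [262.0, 251.0], [276.0, 116.0]]
-6 58 [[296.0, 273.0], [207.0, 177.0], [80.0, 238.0], [168.0, 336.0]] [[145.0, 139.0], [131.0, 270.0], [263.0, 283.0], [277.0, 153.0]]
0 98 [[262.0, 83.0], [201.0, 30.0], [130.0, 72.0], [191.0, 125.0]] [[160.0, 130.0], [160.0, 209.0], [240.0, 209.0], [240.0, 129.0]]
0 91 [[307.0, 118.0], [203.0, 29.0], [83.0, 100.0], [186.0, 191.0]] [[133.0, 109.0], [132.0, 244.0], [269.0, 244.0], [269.0, 109.0]]
0 58 [[297.0, 265.0], [196.0, 175.0], [78.0, 246.0], [179.0, 338.0]] [[137.0, 146.0], [137.0, 277.0], [270.0, 277.0], [270.0, 145.0]]
6 98 [[262.0, 78.0], [194.0, 30.0], [130.0, 77.0], [198.0, 125.0]] [[156.0, 134.0], [164.0, 213.0], [244.0, 204.0], [236.0, 126.0]]
6 91 [[307.0, 110.0], [191.0, 29.0], [82.0, 108.0], [198.0, 192.0]] [[126.0, 117.0], [140.0, 251.0], [276.0, 237.0], [262.0, 102.0]]
6 58 [[297.0, 256.0], [184.0, 175.0], [78.0, 255.0], [191.0, 338.0]] [[131.0, 153.0], [144.0, 283.0], [277.0, 269.0], [263.0, 139.0]]
```

```bash
python3 - <<'E'
import cv2,numpy as np
a=cv2.imread("pics/scene0.png")[238:266,296:324]; b=cv2.imread("pics/top0.png")[151:179,266:294]
f=lambda i:cv2.normalize(cv2.resize(cv2.cvtColor(i,6),(400,400),interpolation=cv2.INTER_CUBIC),None,0,255,32)
o=np.hstack([cv2.createCLAHE(3,(2,2)).apply(f(a)),cv2.createCLAHE(3,(2,2)).apply(f(b))])
for k in range(0,800,50): o[::4,k]=255
for k in range(0,400,50): o[k,::4]=255
cv2.imwrite("pics/sp2.png",o)
E
```

```text
(no output)
```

View pics/sp2.png

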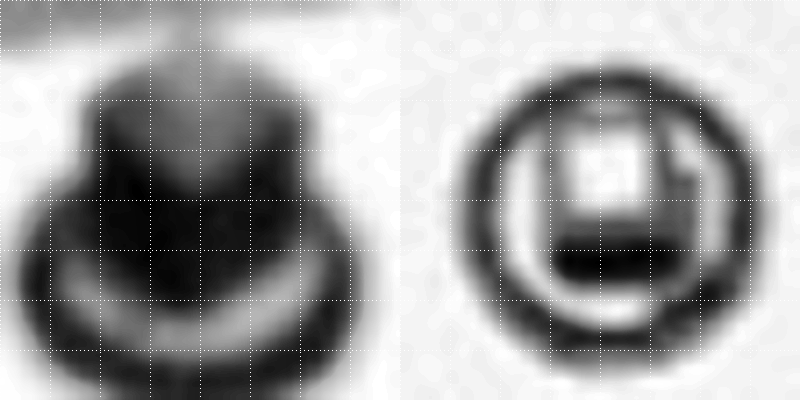

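The spindle agrees with the current pose to within about 1 mm and 2°. I lower the wheel gently, watching the force.

Request:
{"name": "step_arm", "arguments": {"steps": [[[0,0,1.0],[0,0,0],0.3],[[0,0,1.0],[0,0,0],0.3],[[0,0,0.5],[0,0,0],0.3],[[0,0,0.4],[0,0,0],0.3],[[0,0,0.3],[0,0,0],0.3],[[0,0,0.2],[0,0,0],0.3]]}}

```text
time: 7.82
ee_pos: [648.9, -66.6, 187.9]
tool_rot: [180.0, -0.0, 0.0]
ft_force: [0.5, -0.7, -1.3]
gripper_width: 43.0
gripper_force: 61.3
```

Request:
{"name": "step_arm", "arguments": {"steps": [[[0,0,0.15],[0,0,0],0.3],[[0,0,0.15],[0,0,0],0.3],[[0,0,0],[0,0,0],0.3]]}}

```text
time: 8.2
ee_pos: [648.9, -66.6, 184.9]
tool_rot: [-180.0, 0.0, 0.0]
ft_force: [-0.3, -0.6, -2.4]
gripper_width: 43.3
gripper_force: 61.3
```

Request:
{"name": "step_arm", "arguments": {"steps": [[[0,0,0.2],[0,0,0],0.3],[[0,0,0.3],[0,0,0],0.3],[[0,0,0.3],[0,0,0],0.3],[[0,0,0.3],[0,0,0],0.3],[[0,0,0],[0,0,0],0.3]]}}

```text
time: 8.82
ee_pos: [648.8, -66.6, 173.6]
tool_rot: [-180.0, 0.0, 0.0]
ft_force: [-0.0, -0.2, -1.0]
gripper_width: 43.1
gripper_force: 61.3
```

Request:
{"name": "step_arm", "arguments": {"steps": [[[0,0,0.3],[0,0,0],0.3],[[0,0,0.3],[0,0,0],0.3],[[0,0,0.3],[0,0,0],0.3],[[0,0,0.3],[0,0,0],0.3],[[0,0,0],[0,0,0],0.3]]}}

```text
time: 9.45
ee_pos: [648.8, -66.6, 161.7]
tool_rot: [-180.0, 0.0, 0.0]
ft_force: [-0.2, 0.1, -2.1]
gripper_width: 42.7
gripper_force: 61.3
```

Request:
{"name": "step_arm", "arguments": {"steps": [[[0,0,0.2],[0,0,0],0.3],[[0,0,0.2],[0,0,0],0.3],[[0,0,0.1],[0,0,0],0.3],[[0,0,0],[0,0,0],0.3]]}}

```text
time: 9.95
ee_pos: [648.9, -66.6, 156.9]
tool_rot: [-180.0, 0.0, 0.0]
ft_force: [0.3, 0.3, -2.3]
gripper_width: 43.1
gripper_force: 61.3
```

Request:
{"name": "step_arm", "arguments": {"steps": [[[0,0,0.05],[0,0,0],0.3],[[0,0,0],[0,0,0],0.3]]}}

```text
time: 10.2
ee_pos: [648.9, -66.6, 156.5]
tool_rot: [-180.0, 0.0, 0.0]
ft_force: [0.5, -0.4, -0.9]
gripper_width: 42.9
gripper_force: 61.3
```

Request:
{"name": "step_arm", "arguments": {"steps": [[[0,0,0.06],[0,0,0],0.3],[[0,0,0],[0,0,0],0.3]]}}

```text
time: 10.45
ee_pos: [649.0, -66.6, 156.0]
tool_rot: [180.0, -0.0, 0.0]
ft_force: [0.0, -0.4, 0.3]
gripper_width: 43.3
gripper_force: 61.5
```

Request:
{"name": "step_arm", "arguments": {"steps": [[[0,0,0.05],[0,0,0],0.3],[[0,0,0],[0,0,0],0.3]]}}

```text
time: 10.7
ee_pos: [649.0, -66.6, 156.0]
tool_rot: [180.0, -0.0, 0.0]
ft_force: [-2.8, 0.8, 4.7]
gripper_width: 43.0
gripper_force: 62.3
```

The wheel seated at TCP z 156.0, exactly 58 mm above the grasp height, with light contact force. I release it, retreat, and move over the plunger with the fingers shut.

Request:
{"name": "step_arm", "arguments": {"steps": [[[0,0,0],[0,0,0],0.6],[[0,0,0],[0,0,0],0.8],[[0,0,0],[0,0,0],1],[[0,0,0],[0,0,0],1],[[0,0,0],[0,0,0],1]]}}

```text
time: 11.32
ee_pos: [648.9, -66.6, 155.4]
tool_rot: [-180.0, 0.0, 0.0]
ft_force: [0.2, -0.4, 0.1]
gripper_width: 85.4
gripper_force: 0.0
```

Request:
{"name": "step_arm", "arguments": {"steps": [[[0,0,-1],[0,0,0],1],[[0,0,-3],[0,0,0],1],[[0,0,-3],[0,0,0],1],[[-1.7,3.4,0],[0,0,0],0.5],[[-1.7,3.4,0],[0,0,0],0],[[-1.8,3.4,0],[0,0,0],0],[[0,0,0],[0,0,0],0],[[0,0,0],[0,0,0],0],[[0,0,0],[0,0,0],0]]}}

```text
time: 12.45
ee_pos: [597.4, -167.7, 225.6]
tool_rot: [-180.0, -0.0, 0.1]
ft_force: [-0.3, 0.9, 0.2]
gripper_width: -0.1
gripper_force: 0.0
```

```bash
python3 - <<'E'
from h import *
to(596.7,-169,180,0)
im=r.snapshot("scene")[:,:,::-1]; cv2.imwrite("pics/c2.png",cv2.resize(im[180:310,220:350].copy(),(600,600),interpolation=cv2.INTER_CUBIC))
E
```

```text
pose [ 597.4 -167.7  225.6] [-1.8e+02 -2.0e-02  8.0e-02] shift cm [-0.069  0.125  4.558] turn [-0.   -0.02  0.08] w -0.1 F [-0.3  0.9  0.2] t 12.45
```

View pics/c2.png

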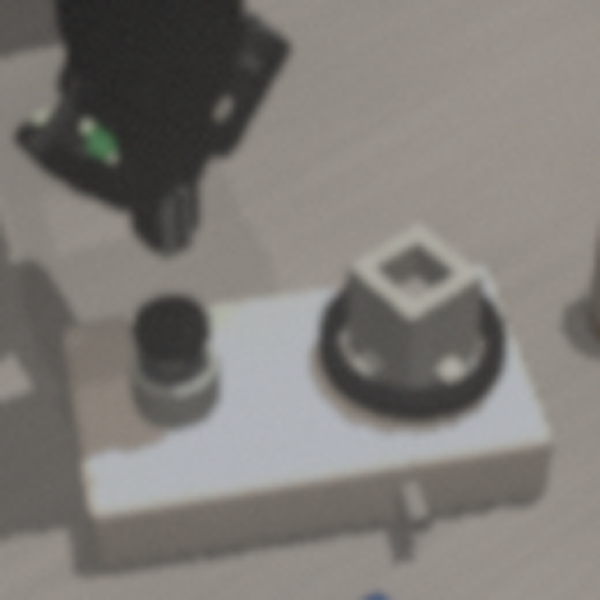

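The wheel sits level on its collar at (415,330). The shut fingertips at (168,240) are right above the plunger head at (172,320). I press down.

Request:
{"name": "step_arm", "arguments": {"steps": [[[-0.05,0.1,2],[0,0,0],0],[[0,0,2],[0,0,0],0],[[0,0,0.5],[0,0,0],0],[[0,0,0.3],[0,0,0],0],[[0,0,0.3],[0,0,0],0],[[0,0,0],[0,0,0],0]]}}

```text
time: 13.25
ee_pos: [596.8, -169.4, 175.0]
tool_rot: [-180.0, -0.1, 0.0]
ft_force: [-0.1, 2.6, 4.1]
gripper_width: 0.2
gripper_force: 1.7
```

Request:
{"name": "step_arm", "arguments": {"steps": [[[0,0,0.3],[0,0,0],0],[[0,0,0.3],[0,0,0],0],[[0,0,0.2],[0,0,0],0],[[0,0,0],[0,0,0],0]]}}

```text
time: 13.75
ee_pos: [596.8, -169.6, 166.5]
tool_rot: [180.0, -0.1, 0.0]
ft_force: [1.4, 2.6, 5.3]
gripper_width: 0.2
gripper_force: 2.9
```

Request:
{"name": "step_arm", "arguments": {"steps": [[[0,0,0.2],[0,0,0],0],[[0,0,0.15],[0,0,0],0],[[0,0,0],[0,0,0],0]]}}

```text
time: 14.12
ee_pos: [596.8, -169.5, 163.1]
tool_rot: [180.0, -0.1, 0.0]
ft_force: [0.4, 3.5, 7.6]
gripper_width: -0.1
gripper_force: 3.4
```

Request:
{"name": "step_arm", "arguments": {"steps": [[[0,0,0.1],[0,0,0],0],[[0,0,0],[0,0,0],0]]}}

```text
time: 14.38
ee_pos: [596.8, -169.5, 162.2]
tool_rot: [180.0, -0.1, 0.0]
ft_force: [0.9, 3.8, 8.0]
gripper_width: 0.0
gripper_force: 3.6
```

Request:
{"name": "step_arm", "arguments": {"steps": [[[0,0,0.08],[0,0,0],0],[[0,0,0],[0,0,0],0]]}}

```text
time: 14.62
ee_pos: [596.8, -169.6, 161.7]
tool_rot: [180.0, -0.1, 0.0]
ft_force: [-0.0, 3.7, 9.3]
gripper_width: 0.2
gripper_force: 4.5
```

Request:
{"name": "step_arm", "arguments": {"steps": [[[0,0,0.05],[0,0,0],0],[[0,0,0],[0,0,0],0],[[0,0,0],[0,0,0],0]]}}

```text
time: 15.0
ee_pos: [596.8, -169.6, 161.6]
tool_rot: [180.0, -0.1, 0.0]
ft_force: [-1.9, 4.7, 13.0]
gripper_width: 0.1
gripper_force: 6.6
```

Request:
{"name": "step_arm", "arguments": {"steps": [[[0,0,0.06],[0,0,0],0],[[0,0,0],[0,0,0],0],[[0,0,0],[0,0,0],0]]}}

```text
time: 15.38
ee_pos: [596.8, -169.6, 161.5]
tool_rot: [180.0, -0.1, 0.0]
ft_force: [-4.9, 4.6, 18.1]
gripper_width: 0.1
gripper_force: 9.3
```

Request:
{"name": "step_arm", "arguments": {"steps": [[[0,0,-0.4],[0,0,0],0],[[0,0,-0.6],[0,0,0],0],[[0,0,-0.8],[0,0,0],0],[[0,0,-2],[0,0,0],0],[[0,0,-4],[0,0,0],0],[[-3,0,-4],[0,0,0],0],[[-5,0,-2],[0,0,0],0],[[-5,0,0],[0,0,0],0],[[-5,0,0],[0,0,0],0],[[0,0,0],[0,0,0],0],[[0,0,0],[0,0,0],0]]}}

```text
time: 16.75
ee_pos: [416.9, -170.0, 298.8]
tool_rot: [180.0, -0.1, 0.0]
ft_force: [-0.2, -0.9, 0.5]
gripper_width: -0.1
gripper_force: 0.0
```

```bash
python3 - <<'E'
from h import *
im=r.snapshot("scene")[:,:,::-1]; cv2.imwrite("pics/c3.png",cv2.resize(im[180:310,220:420].copy(),(800,520),interpolation=cv2.INTER_CUBIC))
E
```

```text
(no output)
```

View pics/c3.png

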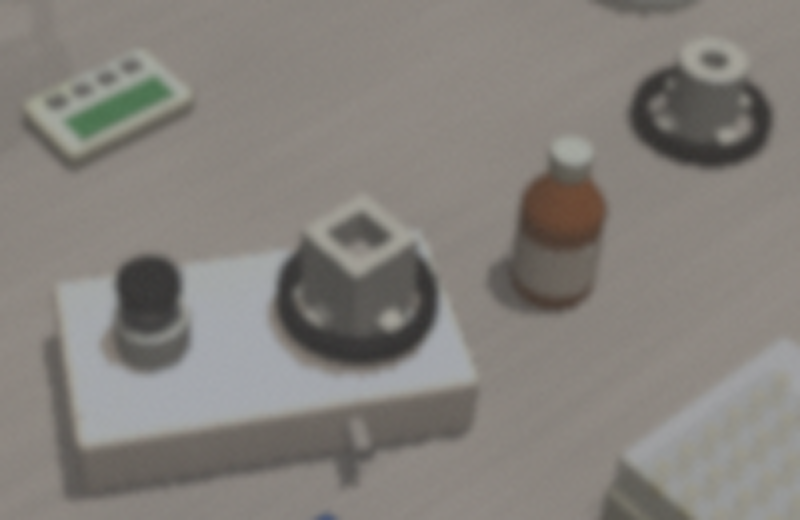

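The wheel is seated at (358,290) and the plunger is back up at (150,285). The bottle, the timer and the round wheel look undisturbed. I hand the job in.

```bash
python3 -c "
from workcell import r
print(r.sign_off())"
```

```text
the job is handed in; nothing more can be done
None
```

The square-bored wheel sits fully home on the spindle collar and is released, the plunger was then pressed to its stop and came back up, and the job is handed in (about 17 s of 54 s used).

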